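Clip the counting cell onto the microscope light base

TASK

Load the blue counting cell on the microscope's light base: hold the spring clip open by pressing its red thumb pad down with one fingertip and, while you hold it down, push the cell flat along the stage under the clip's nose with the other fingertip until its long edge sits squarely against the aluminium stop. Then let go so that the clip clamps the cell there. Slide the cell only, do not lift or tip it, and leave the dropper bottle, dish and tube rack where they stand.

Things in the scene. Friction and masses are not known exactly. Their poses are not given: they have to be found in the camera images.
- base: white light base of a stereo microscope, fixed; housing 250 (x) x 220 (y) x 36 mm high, dimmer knob on its -x side. On it a black stage plate 150 (x) x 100 (y) mm centred at (0, 3) mm, its flat top 42 mm above the bench, with a round white lit window. Origin: centre of the underside, on the bench; z up. The cell is pushed along +y, towards the clip
- stop (a point): middle of the aluminium stop, at base (0, 45, 42) mm, axes as the base's: on the plate's top, in the plane of the stop faces, which look to -y. The stop is two blocks 28 mm long in x, 6 mm in y, 4 mm high, centred 23 mm either side; the clip's leaf passes over the gap between them
- hinge (a point): middle of the clip's hinge line (along x), at base (0, 55, 44) mm, between two steel cheeks that reach 11 mm either side in x, 5 mm either way in y and 48 mm above the bench. From there to +y lies only the housing's top, 36 mm above the bench
- nose (a point): centre of the clip's nose, a round steel bar 4 mm across and 12 mm wide (x), 22 mm to -y of the hinge and thus 12 mm to -y of the stop face, moving with the clip. Closed it lies on the plate and blocks the cell; 5 mm of lift lets the cell pass, and on the home cell it rests 12 mm in from the cell's edge
- clip (a joint): spring clip, rad: 0 closed, nose on the plate; grows as the red pad is pressed and the nose rises; 0.75 fully open. At 0.21 the nose just touches the cell's top; hold 0.35 or more for the cell to pass freely. It springs shut when let go. The pad needs 2 to 3 N to start and 4 to 8 N well open; the nose presses the cell with about 2 N
- heel (a point): centre of the top of the red thumb pad (20 (x) x 22 x 3 mm) on the clip's heel; turns with the clip. Closed: 15 mm to +y of the hinge, 53 mm above the bench, sloping up to +y at 0.45 rad. Pressed level its top is 45.5 mm above the bench, and it goes lower: a fingertip 44.5 mm above the bench holds it well open while the other, as low, meets the cell's edge
- cell: counting cell: flat blue plastic slide 76 (x) x 32 (y) x 5 mm, about 25 g, with a pale 50 x 20 mm ruled window on top, loose on the stage plate on the -y side of the clip, within 10 mm of centred on it in x and up to 0.25 rad askew. Origin: centre of its underside; home, it is 16 mm to -y of the stop with its long axis along the base's x
- dropper: bystander: brown glass dropper bottle with a white cap, 32 mm across, 75 mm high, standing on the bench beside the base; origin at the centre of its underside
- dish: bystander: covered culture dish 93 mm across, 15 mm high, on the bench; origin at the centre of its underside
- tubes: bystander: white rack with ten capped tubes, 50 x 130 mm, 95 mm high, on the bench on the base's far side; origin at the centre of its underside
Not all that is in view belongs to the job. Of the things like the cell, leave any that is pink; of the rest the smaller one is meant.

How it is judged:
On the way, in this order (a step that is already met when the one before it is completed fails the run):
1. a fingertip holds the clip open while the cell is still outside it (value of joint clip above 0.25 rad and contact force between the fingers and clip above 0.5 N and y of cell in the frame of stop below -0.026 m), for 0.2 s.
2. with the clip still held open, the cell has been pushed home against the stop (value of joint clip above 0.25 rad and contact force between the fingers and clip above 0.5 N and y of cell in the frame of stop above -0.019 m), for 0.2 s.
At the end, for the whole second after the job is handed in: The cell lies flat on the stage with its long edge against the stop (within 3 mm, square within 0.07 rad, its middle within 18 mm of the clip along the stop), at rest, and the released clip rests on it (clip angle 0.14 to 0.29 rad, pressing more than 0.8 N) (y of cell in the frame of stop between -0.019 and -0.013 m and x of cell in the frame of stop between -0.018 and 0.018 m and angle between the x axis of cell and the x axis of base, either way round below 0.07 rad and angle between cell's own z axis and vertical below 0.06 rad and value of joint clip between 0.14 and 0.29 rad and contact force between clip and cell above 0.8 N and linear speed of cell below 0.01 m/s); the robot touches nothing.
It fails at once if the cell is lifted off the stage or tipped (height (world z) of cell above 0.049 m or angle between cell's own z axis and vertical above 0.25 rad).
It fails at once if the cell is pushed off the stage plate (height (world z) of cell below 0.036 m).
It fails at once if the dropper bottle is moved or tipped (distance of dropper from where it was at the start of the episode above 0.02 m or angle between dropper's own z axis and vertical above 0.3 rad).
It fails at once if the dish is moved or lifted (distance of dish from where it was at the start of the episode above 0.02 m).
It fails at once if the tube rack is moved or tipped (distance of tubes from where it was at the start of the episode above 0.02 m or angle between tubes's own z axis and vertical above 0.3 rad).
It also fails if it takes over 51 s, if anything falls off the work surface, if the arm or the gripper's body presses on something with over 40 N, if the wrist force passes 120 N, or if a joint passes its speed limit or range.

ROBOT

A 6-joint arm with a two-finger parallel gripper is mounted at the origin on the work surface. World frame = base frame: x ahead of the robot, y to its left, z up, the work surface at z = 0. Lengths are in m, angles in rad, forces in N, time in s.
With the tool pointing down it reaches from about 0.35 to 0.775 m from the base axis. Payload 7.3 kg.
Tool frame: the origin (TCP) lies on the mounting face of the last link; the fingertips stand 178 mm ahead of it and the grasp point (between the pads) lies 159 mm ahead of it (robot.tcp_to_tips is the distance from the TCP to the fingertips, in m); z points along the fingers, y is the direction in which the jaws open and shut (so a half turn about z gives the same grasp; the last joint's range is limited). The gripper opens to 92 mm and grips with 3 to 60 N. Pads are 19 mm wide; open, the fingers measure 130 mm over their backs; the gripper's body (75 mm by 190 mm) begins 47 mm behind the grasp point.
Start: joints at [-1.431, 0.342, 1.524, -0, 1.275, -0.146], TCP at [0.148, -0.504, 0.405] pointing down, gripper open.
Joint ranges: [-2.53, 2.53], [-0.77, 2.02], [0.04, 2.7], [-1, 4.14], [0.28, 2.66], [-3.11, 3.11]. Speed limits (rad/s): [2.57, 2.57, 3.14, 3.14, 3.14, 3.14].

INTERFACE

Orientations are given as [roll, pitch, yaw] about the fixed x, y, z axes, in that order (R = Rz(yaw) Ry(pitch) Rx(roll)).
In Python, from cell import robot, viewer gives the robot as it stands.
- The arm moves only by the shell command python3 -m creep 'ROWS' [OPENING] [FORCE]. ROWS is JSON, a list that holds one entry, the list of rows, each a list of 6 numbers: the shift along the world's x, y, z in mm, then the turn, a rotation vector about the world's x, y, z in degrees. A call has 1 to 5 rows; each row shifts and turns the pose as measured when the row begins; what a row does not reach is not made up. A row lasts 1/12 s, in which the tool goes at most 41.7 mm and 7.16 degrees, less where a joint would pass 70% of its speed; a pose out of reach is approached as far as the arm can. A call with a gripper value outside its range is refused whole. OPENING is the closure, from -1 (fully open) to 1 (shut), set as the call begins (- or left out, the last holds). The fingers move at their own pace and stop on an object; FORCE is the grip in N (left out, the last holds). Time passes only in rows, so rows that do not move let the fingers close. It gives the time, the measured TCP pose, the force and the opening at its end, in the units of the state.
- robot.observe(): the state, without advancing time (a new reading comes with each control period).
- viewer.read_camera(name): name is "scene" or "top" or "wrist"; returns the picture (400x640x3 uint8, blue, green, red); there is no depth.
- viewer.camera_model(name): a dict with "fx", "fy", "cx", "cy" (pixels), "pose" (4x4, takes a point from camera to world coordinates); the wrist camera has in their place "mount" (4x4, takes a point from camera to tool coordinates, whose origin is the TCP and whose axes are the flange's). Camera axes: x right, y up, looking along -z (the intrinsics and any distortion apply to the point x, -y, -z); pixel columns grow to the right and rows downward; lengths in m; the calibration is good to about 2 mm. A picture is of the moment at which its call begins: read the wrist's pose just before it. camera_model takes no time and is no camera call.
- robot.hand_in(): hands the job in, once; it reports no verdict.
The state is a dict: "time": time; "qpos": joint angles; "qvel": joint speeds; "joint_efforts": joint torques, N m; "tool_pos": TCP position; "tool_rot": TCP orientation; "contact_force": force on the tool from outside, world axes, zero at the start; "torque": the same for the moment, N m; "opening": finger opening in m.
Only numpy, scipy, OpenCV 4.12 (cv2) and the standard library are available. Lean on these libraries where they do the work, as an engineer would, in place of code of your own. Each camera call takes 0.05 s, during which the arm holds its last target. There are 200 camera calls.

## Working session

There is one attempt and no reset: what is moved stays moved. The work goes in short steps, Python scripts to look and compute and a shell command to move; the robot and the scene stay as the last step left them, time stands still between calls to the robot, and variables do not carry over. Pictures are saved under pics/ and viewed, about 8 in all and at most 12, crops included, and the job is handed in when it is done.

```bash
ls; mkdir -p pics
python3 - <<'E'
from cell import robot, viewer
import cv2,json
s=robot.observe();print(s)
for n in("scene","top","wrist"):
    cv2.imwrite(f"pics/{n}0.png",viewer.read_camera(n));m=viewer.camera_model(n);print(n,m)
E
```

```text
pics
{'time': 0.0, 'qpos': array([-1.43100066e+00,  3.42727593e-01,  1.52500634e+00,  3.41696934e-05,
        1.27534779e+00, -1.46001075e-01]), 'qvel': array([ 5.51212008e-04, -3.45214885e-04, -1.33404917e-03,  2.07408445e-03,
        1.35303662e-03,  3.96611649e-05]), 'joint_efforts': array([-7.31832642e-04, -4.31250715e+01, -2.44217044e+01,  7.17785186e-02,
        5.59201394e-02, -8.23581058e-05]), 'tool_pos': array([ 0.14801687, -0.50357343,  0.40404594]), 'tool_rot': array([-3.14012418e+00, -2.48961353e-04,  2.85786580e-01]), 'contact_force': array([0.26341004, 0.13861964, 0.43415799]), 'torque': array([-0.03891015,  0.05892208, -0.05022921]), 'opening': 0.09145827084511975}
scene {'fx': 401.2633243796729, 'fy': 401.2633243796729, 'cx': 320.89701569110105, 'cy': 196.8547072551433, 'pose': array([[ 0.4064624 , -0.57272854,  0.71187803,  1.19289846],
       [ 0.91357694,  0.24379356, -0.32548714, -0.29092969],
       [ 0.0128645 ,  0.78265364,  0.6223245 ,  0.65402178],
       [ 0.        ,  0.        ,  0.        ,  1.        ]])}
top {'fx': 443.5635804781429, 'fy': 443.5635804781429, 'cx': 318.70822647906107, 'cy': 198.98886670816063, 'pose': array([[ 0.00425945,  0.99728145, -0.07356332,  0.4068576 ],
       [-0.99990825,  0.0033016 , -0.01313742, -0.00617493],
       [-0.01285883,  0.07361253,  0.99720401,  1.32078682],
       [ 0.        ,  0.        ,  0.        ,  1.        ]])}
wrist {'fx': 279.04413351658536, 'fy': 279.04413351658536, 'cx': 318.18494571779945, 'cy': 197.4724083818882, 'mount': array([[-4.41438471e-04,  9.69651685e-01,  2.44490111e-01,
         6.44161961e-02],
       [ 9.99999903e-01,  4.27449376e-04,  1.10276120e-04,
         1.89569383e-04],
       [ 2.42227981e-06,  2.44490136e-01, -9.69651779e-01,
         1.90113079e-02],
       [ 0.00000000e+00,  0.00000000e+00,  0.00000000e+00,
         1.00000000e+00]])}
```

View pics/top0.png

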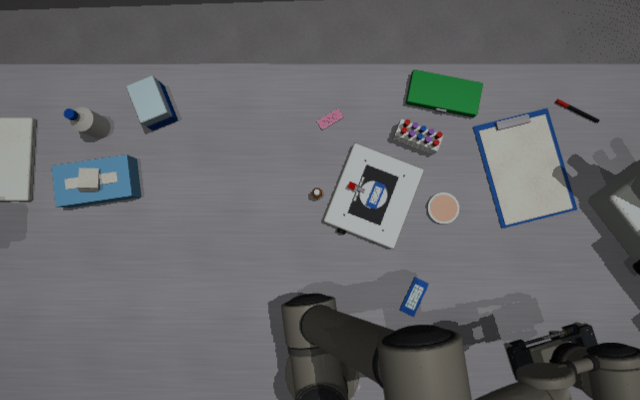

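View pics/scene0.png

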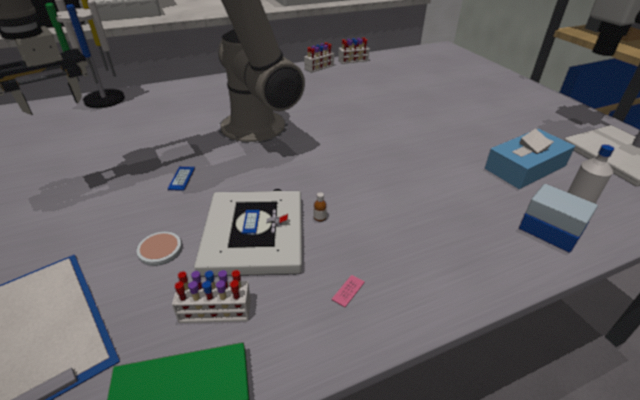

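The top view shows the base around (374,196), with the red pad at (352,187), the cell on the stage at (376,195), the dropper at (317,193) and a larger blue decoy at (414,296). I'll get a coarse pose from the top view, then refine it with the wrist camera.

```bash
cat > h.py <<'E'
from cell import robot, viewer
import numpy as np, cv2
from scipy.spatial.transform import Rotation as Ro
def cam(n):
    s=robot.observe(); m=viewer.camera_model(n); img=viewer.read_camera(n)
    if n=="wrist":
        T=np.eye(4);T[:3,:3]=Ro.from_euler('xyz',s['tool_rot']).as_matrix();T[:3,3]=s['tool_pos'];P=T@m['mount']
    else: P=m['pose']
    return img,m,P
def ray(uv,z,m,P):
    uv=np.atleast_2d(np.asarray(uv,float))
    d=np.c_[(uv[:,0]-m['cx'])/m['fx'],-(uv[:,1]-m['cy'])/m['fy'],-np.ones(len(uv))]@P[:3,:3].T
    return P[:3,3]+d*((z-P[2,3])/d[:,2])[:,None]
def proj(p,m,P):
    q=(np.atleast_2d(p)-P[:3,3])@P[:3,:3]
    return np.c_[m['cx']+m['fx']*q[:,0]/-q[:,2],m['cy']-m['fy']*q[:,1]/-q[:,2]]
def blobs(mask,k=3):
    c,_=cv2.findContours(mask.astype(np.uint8),cv2.RETR_EXTERNAL,cv2.CHAIN_APPROX_NONE)
    return sorted(c,key=cv2.contourArea)[::-1][:k]
E
python3 - <<'E'
from h import *
img,m,P=cam("top")
c=ray([[358,144],[423,165],[393,248],[325,222]],.036,m,P);print(c[:,:2])
ctr=c.mean(0)[:2];e=(c[0]-c[3]+c[1]-c[2])[:2]
print(ctr,np.arctan2(e[1],e[0]),np.linalg.norm(c[0]-c[3]),np.linalg.norm(c[1]-c[0]))
print(ray([[376,195]],.047,m,P),ray([[352,187]],.053,m,P),ray([[317,193]],.075,m,P))
E
```

```text
[[ 0.66346534 -0.10361961]
 [ 0.60189477 -0.29257603]
 [ 0.36105513 -0.20345413]
 [ 0.43494375 -0.00773684]]
[ 0.51533975 -0.15184665] -0.37546408263318976 0.2478217542925417 0.19873465863231268
[[ 0.51287664 -0.15417918  0.047     ]] [[ 0.53518905 -0.08485225  0.053     ]] [[0.5156737  0.01512608 0.075     ]]
```

```bash
python3 -m creep '[[[29,29,-3,0,0,-6],[29,29,-3,0,0,-6],[29,29,-3,0,0,-6],[29,29,-3,0,0,-6],[29,29,-3,0,0,-6]]]' -1 | tail -3
python3 -m creep '[[[29,29,-3,0,0,-3],[29,29,-3,0,0,-3],[29,29,-3,0,0,-1],[29,29,-3,0,0,0],[29,29,-3,0,0,0]]]'|tail -3
```

```text
tool_rot: [3.141, 0.002, -0.252]
contact_force: [-0.0, -0.4, 1.0]
opening: 0.0917
tool_rot: [3.14, 0.002, -0.389]
contact_force: [0.7, -1.3, 0.2]
opening: 0.0916
```

```bash
python3 -m creep '[[[29,29,-3,0,0,0],[29,29,-3,0,0,0],[20,20,0,0,0,0],[0,0,0,0,0,0]]]'
python3 - <<'E'
from h import *
img,m,P=cam("wrist")
cv2.imwrite("pics/w1.png",img); print(robot.observe()['tool_pos'],robot.observe()['tool_rot'])
np.savez("w1.npz",P=P)
E
```

```text
time: 1.37
tool_pos: [0.5147, -0.1286, 0.366]
tool_rot: [-3.141, 0.002, -0.383]
contact_force: [-1.4, -0.2, 0.0]
opening: 0.0917
[ 0.51351224 -0.12982346  0.36579963] [ 3.14111469e+00  2.85678325e-03 -3.83234088e-01]
```

View pics/w1.png

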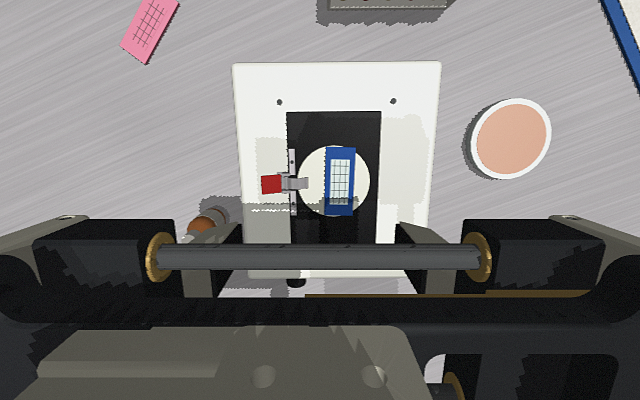

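The wrist view shows the red pad at (272,184), the clip nose at about (305,183), the cell at (340,181) and the plate's top corners at (287,111) and (381,111).

```bash
cat > meas.py <<'E'
from h import *
import sys
img,m,P=cam("wrist"); cv2.imwrite(sys.argv[1],img)
s=robot.observe();print(s['tool_pos'],s['tool_rot'],s['opening'])
yaw=s['tool_rot'][2]
hsv=cv2.cvtColor(img,cv2.COLOR_BGR2HSV);H,S,V=cv2.split(hsv)
g=cv2.cvtColor(img,cv2.COLOR_BGR2GRAY).astype(float)
def linefit(rows,cols,z,sign,axis):   # subpixel strongest gradient
    pts=[]
    if axis=='v':
        for r in rows:
            d=sign*np.diff(g[r,cols[0]:cols[1]]);i=np.argmax(d);pts.append([cols[0]+i+.5,r])
    else:
        for c in rows:
            d=sign*np.diff(g[cols[0]:cols[1],c]);i=np.argmax(d);pts.append([c,cols[0]+i+.5])
    p=ray(pts,z,m,P)[:,:2].astype(np.float32)
    vx,vy,x,y=cv2.fitLine(p,cv2.DIST_HUBER,0,.001,.001).ravel()
    r=(p-[x,y])@np.array([-vy,vx]); return np.array([x,y]),np.arctan2(vy,vx),np.std(r)
if len(sys.argv)>2:
    L=linefit(range(118,146),(276,300),.042,-1,'v');R=linefit(range(118,200),(370,392),.042,1,'v')
    T=linefit(range(295,375),(100,125),.042,-1,'h')
    HL=linefit(range(80,180),(222,250),.036,1,'v');HR=linefit(range(80,200),(430,450),.036,-1,'v');HT=linefit(range(245,430),(52,75),.036,1,'h')
    for n,l in zip(("L","R","T","HL","HR","HT"),(L,R,T,HL,HR,HT)): print(n,l)
red=((H<8)|(H>172))&(S>150)&(V>70); red[:, :200]=0; red[:,420:]=0
b=((H>100)&(H<125)&(S>130)&(V>50)); b[:,:280]=0;b[:,420:]=0
for n,mk,z in(("red",red,.053),("cell",b,.047)):
    c=blobs(mk,1)[0];r=cv2.minAreaRect(ray(c[:,0],z,m,P)[:,:2].astype(np.float32)*1000)
    mo=cv2.moments(c);print(n,cv2.contourArea(c),r,ray([[mo['m10']/mo['m00'],mo['m01']/mo['m00']]],z,m,P),c[:,0].min(0),c[:,0].max(0))
E
python3 meas.py pics/w2.png 1
```

```text
[ 0.51251555 -0.13119924  0.36587197] [ 3.14030704  0.00334205 -0.38471668] 0.09148089529395032
L (array([ 0.58383816, -0.1205101 ], dtype=float32), np.float32(-0.39749128), np.float32(0.00053648645))
R (array([ 0.51980674, -0.20248121], dtype=float32), np.float32(-0.3743199), np.float32(0.00031357628))
T (array([ 0.5805545 , -0.18178216], dtype=float32), np.float32(1.187154), np.float32(0.0002172449))
HL (array([ 0.60314626, -0.06949693], dtype=float32), np.float32(-0.3725819), np.float32(0.00030910256))
HR (array([ 0.5226147, -0.2699665], dtype=float32), np.float32(-0.35317698), np.float32(0.0041639344))
HT (array([ 0.62410665, -0.20269005], dtype=float32), np.float32(1.198955), np.float32(0.00026611914))
red 307.5 ((538.258056640625, -83.85257720947266), (20.640405654907227, 19.579099655151367), 69.75706481933594) [[ 0.53835866 -0.08395669  0.053     ]] [259 174] [279 192]
cell 1858.5 ((511.6912536621094, -152.89739990234375), (31.915870666503906, 75.70819091796875), 66.6517333984375) [[ 0.51336081 -0.15329142  0.047     ]] [323 146] [354 214]
```

Checking the fit:
- **Base:** yaw is about -0.375, and the origin is at about (0.531, 0.0486) along the base axes.
- **Pad:** it measures (0, 70), as specified.
- **Cell:** centre is at about (+1, -3.5) mm, skewed -0.03 rad.

The fingers fit over both when fully open, so I'll centre the jaws at base (0, 24) and descend partway for a closer look.

```bash
python3 -m creep '[[[9,4,-30,0,0,0.5],[0,0,-35,0,0,0],[0,0,-35,0,0,0],[0,0,0,0,0,0],[0,0,0,0,0,0]]]' -1; python3 meas.py pics/w3.png
python3 - <<'E'
from h import *
cv2.imwrite("pics/s3.png",cv2.resize(viewer.read_camera("scene")[150:300,170:370],None,fx=4,fy=4))
E
```

```text
time: 1.88
tool_pos: [0.5184, -0.1325, 0.2659]
tool_rot: [3.138, -0.002, -0.381]
contact_force: [0.5, -0.5, 0.4]
opening: 0.0918
[ 0.51812244 -0.13244517  0.26592085] [ 3.13784415e+00 -1.04966107e-03 -3.80956915e-01] 0.09211920301700652
red 591.5 ((538.2777709960938, -84.580322265625), (22.933292388916016, 19.601276397705078), 75.43937683105469) [[ 0.53938503 -0.08579944  0.053     ]] [229 204] [259 231]
cell 1475.5 ((518.8085327148438, -155.48260498046875), (31.8599910736084, 61.86697769165039), 66.08917999267578) [[ 0.5277681  -0.15913667  0.047     ]] [323 164] [369 243]
```

View pics/w3.png

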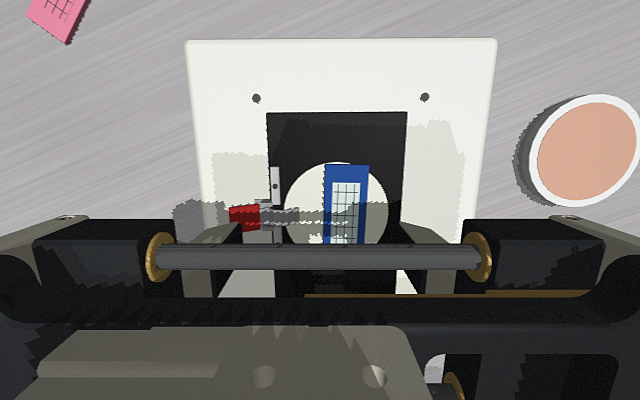

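The closer view has the plate's top corners at (266,112) and (407,112), the pad at (244,217) and the cell's right edge at about column 369. Next I'll measure everything relative to the tool.

```bash
cat > m2.py <<'E'
import sys; sys.argv=["",sys.argv[1]]
exec(open("meas.py").read())
psi=-.375;ex=np.array([np.cos(psi),np.sin(psi)]);ey=np.array([-ex[1],ex[0]])
def co(p): return (p@ex*1000).round(1),(p@ey*1000).round(1)
L=linefit(range(118,160),(255,280),.042,-1,'v');R=linefit(range(120,200),(398,420),.042,1,'v')
T=linefit(range(280,395),(100,125),.042,-1,'h')
for n,l in zip("LRT",(L,R,T)): print(n,co(l[0]),l[1],l[2])
c=blobs(b,1)[0][:,0]; rr=[(c[c[:,1]==r,0].min(),c[c[:,1]==r,0].max()+1,r) for r in range(172,225,3)]
for k in(0,1):
    q=ray([[t[k]-.5*1,t[2]] for t in rr],.047,m,P)[:,:2].astype(np.float32);vx,vy,x,y=cv2.fitLine(q,cv2.DIST_HUBER,0,.001,.001).ravel()
    print("cell edge",k,co(np.array([x,y])),np.arctan2(vy,vx)-psi)
cr=blobs(red,1)[0];mo=cv2.moments(cr);q=ray([[mo['m10']/mo['m00'],mo['m01']/mo['m00']]],.053,m,P)[0,:2];print("pad",co(q))
tz=Ro.from_euler('xyz',s['tool_rot']).as_matrix()[:,2];tip=s['tool_pos']+.178*tz
print("tcp",co(s['tool_pos'][:2]),"tip",co(tip[:2]),tip[2])
E
python3 m2.py pics/w4.png
```

```text
[ 0.51906885 -0.13217246  0.26755758] [ 3.1381024  -0.00560363 -0.38039551] 0.09204699520498029
red 585.5 ((538.4719848632812, -84.41539764404297), (22.743303298950195, 19.661935806274414), 74.63980865478516) [[ 0.53939984 -0.08568597  0.053     ]] [230 204] [260 231]
cell 1460.0 ((518.8121948242188, -155.4508819580078), (31.936962127685547, 61.448081970214844), 66.2992935180664) [[ 0.52775762 -0.15898837  0.047     ]] [323 164] [369 243]
L (np.float64(588.3), np.float64(101.8)) -0.3757476 0.00033796113
R (np.float64(572.7), np.float64(2.0)) -0.3733486 0.00021442141
T (np.float64(606.9), np.float64(48.3)) 1.2014133 0.00017433977
cell edge 0 (np.float64(547.0), np.float64(60.9)) -0.02631247
cell edge 1 (np.float64(545.7), np.float64(29.6)) -0.028299093
pad (np.float64(533.3), np.float64(117.8))
tcp (np.float64(531.4), np.float64(67.1)) tip (np.float64(532.4), np.float64(66.5)) 0.08956145657705669
```

View pics/s3.png

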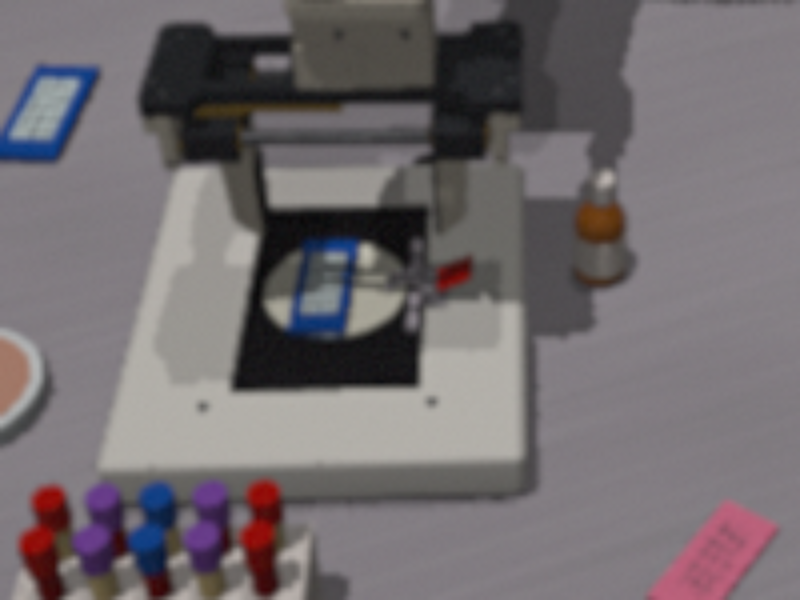

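```bash
python3 -m creep '[[[2,6,-14,0,0,0.3],[0,0,-13,0,0,0],[0,0,0,0,0,0],[0,0,0,0,0,0]]]' -1
cat > st.py <<'E'
from cell import robot
import numpy as np
from scipy.spatial.transform import Rotation as Ro
s=robot.observe();psi=-.374;ex=np.array([np.cos(psi),np.sin(psi)]);ey=np.array([-ex[1],ex[0]])
tip=s['tool_pos']+.178*Ro.from_euler('xyz',s['tool_rot']).as_matrix()[:,2]
d=tip[:2]-(.5319*ex+.0489*ey); o=s['opening']*500;y=d@ey*1000
t=s['tool_rot'];print("t %.2f tip x %.1f y %.1f z %.1f | inner faces %.1f %.1f open %.1f yawerr %.4f roll %.4f pitch %.4f"%(s['time'],d@ex*1000,y,tip[2]*1000,y-o,y+o,2*o,t[2]-psi,abs(t[0])-np.pi,t[1]),"F",s['contact_force'].round(1))
E
python3 st.py;python3 m2.py pics/w5.png
```

```text
time: 2.37
tool_pos: [0.523, -0.1282, 0.2486]
tool_rot: [3.138, -0.021, -0.377]
contact_force: [-0.1, -0.1, 0.9]
opening: 0.0919
t 2.37 tip x 5.5 y 22.2 z 70.6 | inner faces -23.8 68.1 open 91.9 yawerr -0.0028 roll -0.0037 pitch -0.0208 F [-0.1 -0.1  0.9]
[ 0.52301277 -0.12822402  0.24871561] [ 3.13781896 -0.02119943 -0.37683274] 0.09169229079721222
red 397.5 ((539.8263549804688, -88.47755432128906), (14.00872802734375, 15.61070728302002), 68.30664825439453) [[ 0.53944867 -0.08876469  0.053     ]] [241 220] [262 242]
cell 1509.5 ((525.3798217773438, -158.368408203125), (32.003639221191406, 47.45283508300781), 67.13256072998047) [[ 0.53246485 -0.16096629  0.047     ]] [332 177] [381 243]
L (np.float64(597.3), np.float64(101.9)) -0.38619256 0.0015380395
R (np.float64(582.0), np.float64(6.8)) -0.13649236 0.0038863993
T (np.float64(606.8), np.float64(54.4)) 1.1936461 1.5157958e-08Traceback (most recent call last):
  File "m2.py", line 8, in <module>
    c=blobs(b,1)[0][:,0]; rr=[(c[c[:,1]==r,0].min(),c[c[:,1]==r,0].max()+1,r) for r in range(172,225,3)]
                               ~~~~~~~~~~~~~~~~~~^^
    return umr_minimum(a, axis, None, out, keepdims, initial, where)
ValueError: zero-size array to reduction operation minimum which has no identity
```

The tilt has drifted (pitch -0.021), so I'll correct it before going down.

```bash
python3 -m creep '[[[0,1,0,0.6,1.0,0.2],[0,0,0,0,0,0],[0,0,0,0,0,0]]]' >/dev/null; python3 st.py;  python3 -m creep '[[[0,0,-5,0,0,0],[0,0,0,0,0,0],[0,0,0,0,0,0]]]'>/dev/null; python3 st.py
```

```text
t 2.67 tip x 3.6 y 23.3 z 74.8 | inner faces -22.7 69.4 open 92.1 yawerr 0.0004 roll -0.0005 pitch -0.0069 F [-0.7 -0.1  0. ]
t 2.92 tip x 4.8 y 23.1 z 71.1 | inner faces -22.8 69.0 open 91.8 yawerr 0.0000 roll -0.0008 pitch -0.0112 F [ 0.3  0.3 -0.3]
```

```bash
python3 -m creep '[[[-2,1,-5,0.2,0.6,0],[0,0,-5,0,0,0]]]' >/dev/null; python3 st.py;  python3 -m creep '[[[0,0,-3,0,0,0]]]'>/dev/null; python3 st.py
python3 - <<'E'
from h import *
img,m,P=cam("wrist"); cv2.imwrite("pics/w6.png",img)
E
python3 st.py
```

```text
t 3.08 tip x 0.8 y 23.2 z 61.3 | inner faces -22.8 69.2 open 92.0 yawerr 0.0000 roll -0.0015 pitch -0.0010 F [ 0.5  0.6 -0.2]
t 3.17 tip x 0.5 y 23.2 z 57.5 | inner faces -22.7 69.1 open 91.8 yawerr 0.0000 roll -0.0015 pitch -0.0003 F [ 0.2 -0.1  0.2]
t 3.22 tip x -0.0 y 23.2 z 56.9 | inner faces -22.7 69.1 open 91.8 yawerr 0.0000 roll -0.0015 pitch 0.0011 F [ 0.4  0.  -0.9]
```

View pics/w6.png

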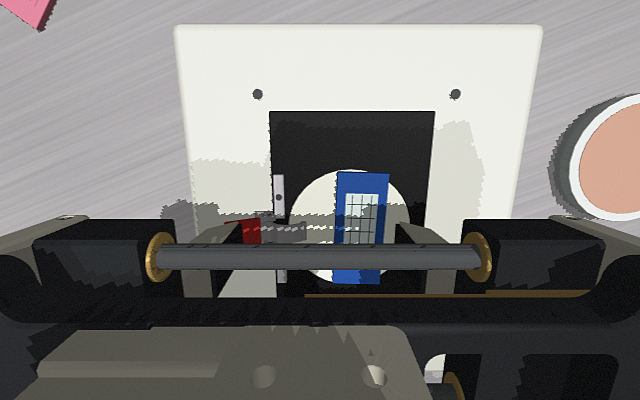

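The left finger is over the red pad and the right finger clears the cell's right edge (column 388 against 395). Now I'll press down.

```bash
python3 -m creep '[[[0,0,-4,0,0,0]]]' >/dev/null; python3 st.py;  python3 -m creep '[[[0,0,-4,0,0,0]]]'>/dev/null; python3 st.py;python3 -m creep '[[[0,0,-2.5,0,0,0]]]'>/dev/null; python3 st.py
```

```text
t 3.30 tip x 0.3 y 23.2 z 52.9 | inner faces -22.7 69.1 open 91.8 yawerr 0.0000 roll -0.0014 pitch 0.0004 F [0.1 0.3 4.2]
t 3.38 tip x 0.5 y 23.5 z 48.7 | inner faces -22.4 69.3 open 91.7 yawerr -0.0002 roll -0.0009 pitch 0.0000 F [-0.2  2.5  3.8]
t 3.47 tip x 0.5 y 23.8 z 45.9 | inner faces -21.9 69.6 open 91.5 yawerr -0.0005 roll -0.0002 pitch 0.0000 F [0.1 2.8 4.7]
```

```bash
python3 -m creep '[[[0,-1,-1.5,0,0,0]]]' >/dev/null; python3 st.py;  python3 -m creep '[[[0,0,0,0,0,0],[0,0,0,0,0,0],[0,0,0,0,0,0]]]'>/dev/null; python3 st.py
python3 - <<'E'
from h import *
cv2.imwrite("pics/s7.png",cv2.resize(viewer.read_camera("scene")[180:260,210:310],None,fx=7,fy=7))
E
```

```text
t 3.55 tip x 0.6 y 23.5 z 44.2 | inner faces -22.6 69.5 open 92.1 yawerr -0.0003 roll -0.0005 pitch 0.0004 F [-0.2  3.   4.5]
t 3.80 tip x 0.7 y 23.5 z 44.3 | inner faces -22.5 69.5 open 91.9 yawerr -0.0000 roll -0.0005 pitch 0.0004 F [-0.2  1.8  4.8]
```

View pics/s7.png

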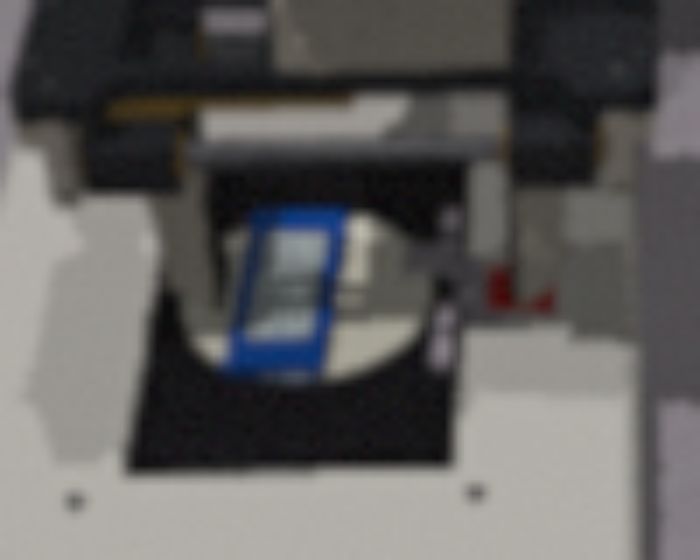

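The pad is pressed flat under the right-hand finger at (515,290), and the cell lies flat just clear of the left finger at (200,290). I'll start the push gently: close the jaws while the arm shifts along base +y.

```bash
python3 -m creep '[[[1,2,0,0,0,0]]]' -0.9 6 >/dev/null; python3 st.py;  python3 -m creep '[[[0,0,0,0,0,0]]]'>/dev/null; python3 st.py; python3 -m creep '[[[0,0,0,0,0,0]]]'>/dev/null; python3 st.py
```

```text
t 3.93 tip x 0.8 y 25.2 z 44.4 | inner faces -19.3 69.7 open 89.0 yawerr 0.0000 roll -0.0003 pitch 0.0006 F [-2.1 -2.   4.9]
t 4.02 tip x 0.9 y 25.5 z 44.6 | inner faces -18.4 69.3 open 87.7 yawerr -0.0002 roll -0.0000 pitch 0.0002 F [0.4 3.6 5. ]
t 4.10 tip x 0.9 y 25.7 z 44.7 | inner faces -17.9 69.3 open 87.2 yawerr -0.0001 roll -0.0002 pitch 0.0001 F [-1.5  0.7  4.1]
```

```bash
python3 -m creep '[[[1,2,-0.3,0,0,0],[0,0,0,0,0,0]]]' -0.8 6 >/dev/null; python3 st.py;  python3 -m creep '[[[1,2,-0.3,0,0,0],[0,0,0,0,0,0]]]' -0.7 >/dev/null; python3 st.py; python3 -m creep '[[[0.8,2,-0.1,0,0,0],[0,0,0,0,0,0]]]' -0.6 >/dev/null; python3 st.py
```

```text
t 4.27 tip x 1.1 y 27.8 z 44.5 | inner faces -13.7 69.4 open 83.1 yawerr -0.0001 roll -0.0002 pitch 0.0000 F [0.8 3.7 4.3]
t 4.43 tip x 1.4 y 30.2 z 44.2 | inner faces -9.1 69.5 open 78.6 yawerr -0.0001 roll -0.0004 pitch -0.0001 F [0.3 3.3 2.8]
t 4.60 tip x 1.5 y 32.6 z 44.1 | inner faces -4.4 69.7 open 74.0 yawerr -0.0000 roll -0.0004 pitch -0.0003 F [0.6 3.6 4.1]
```

```bash
python3 -m creep '[[[0.7,2,0,0,0,0],[0,0,0,0,0,0]]]' -0.5 >/dev/null; python3 st.py;  python3 -m creep '[[[0.7,2,0,0,0,0],[0,0,0,0,0,0]]]' -0.4 >/dev/null; python3 st.py; python3 -m creep '[[[0.7,1.8,0,0,0,0],[0,0,0,0,0,0]]]' -0.3 >/dev/null; python3 st.py
python3 - <<'E'
from h import *
cv2.imwrite("pics/s8.png",cv2.resize(viewer.read_camera("scene")[180:260,210:310],None,fx=7,fy=7))
E
```

```text
t 4.77 tip x 1.6 y 35.0 z 44.2 | inner faces 0.4 69.7 open 69.3 yawerr -0.0001 roll -0.0003 pitch -0.0007 F [0.1 4.9 4.2]
t 4.93 tip x 1.7 y 37.4 z 44.2 | inner faces 5.3 69.6 open 64.3 yawerr -0.0001 roll -0.0003 pitch -0.0011 F [-0.2  2.9  4.2]
t 5.10 tip x 1.8 y 39.7 z 44.2 | inner faces 9.5 70.0 open 60.5 yawerr -0.0001 roll -0.0001 pitch -0.0014 F [1.4 4.1 4.8]
```

View pics/s8.png

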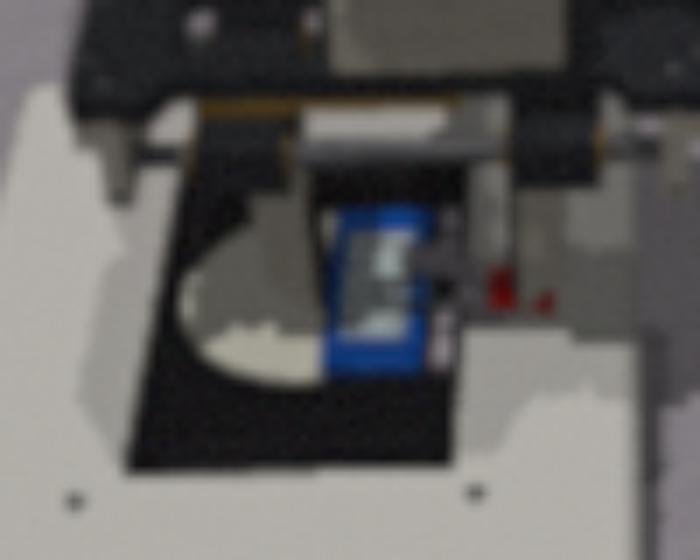

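The cell has passed under the raised nose, and its right edge at (430,290) is nearly at the stop. I'll push the last few millimetres until it stalls.

```bash
python3 -m creep '[[[0.5,1.3,0,0,0,0],[0,0,0,0,0,0]]]' -0.24 >/dev/null; python3 st.py;  python3 -m creep '[[[0.4,1,0,0,0,0],[0,0,0,0,0,0]]]' -0.19 8 >/dev/null; python3 st.py; python3 -m creep '[[[0.4,0.9,0,0,0,0],[0,0,0,0,0,0],[0,0,0,0,0,0]]]' -0.17 >/dev/null; python3 st.py
```

```text
t 5.32 tip x 1.9 y 41.3 z 44.3 | inner faces 12.6 69.9 open 57.3 yawerr -0.0000 roll -0.0000 pitch -0.0016 F [0.1 3.1 4.4]
t 5.48 tip x 1.9 y 40.7 z 44.3 | inner faces 13.0 68.5 open 55.5 yawerr 0.0009 roll -0.0030 pitch -0.0013 F [-0.   0.3  4.7]
t 5.73 tip x 1.9 y 40.0 z 44.5 | inner faces 13.0 67.1 open 54.1 yawerr 0.0001 roll -0.0051 pitch -0.0009 F [-0.4  2.1  4.9]
```

It stalled with the finger face at y = 13.0, which is exactly the home edge position. Now I'll back the finger off slightly and lift straight up.

```bash
python3 -m creep '[[[0,0,0,0,0,0],[0,0,0,0,0,0]]]' -0.27 >/dev/null; python3 st.py;  python3 -m creep '[[[0,0,-0.2,0,0,0],[0,0,0,0,0,0]]]' -0.3 >/dev/null; python3 st.py; python3 -m creep '[[[0,0,5,0,0,0],[0,0,6,0,0,0],[0,0,10,0,0,0],[0,0,20,0,0,0],[0,0,30,0,0,0]]]' >/dev/null; python3 st.py;  python3 -m creep '[[[-30,0,20,0,0,0],[-35,0,20,0,0,0],[-35,0,20,0,0,0],[-20,0,0,0,0,0],[0,0,0,0,0,0]]]' >/dev/null; python3 st.py
python3 - <<'E'
from h import *
img,m,P=cam("wrist"); cv2.imwrite("pics/w9.png",cv2.resize(img[0:240,180:460],None,fx=2.5,fy=2.5));np.savez("w9",img=img,P=P)
E
```

```text
t 5.90 tip x 2.1 y 39.4 z 44.6 | inner faces 10.4 68.4 open 58.0 yawerr 0.0002 roll -0.0060 pitch -0.0012 F [-2.4 -2.3  4.4]
t 6.07 tip x 2.2 y 38.8 z 44.4 | inner faces 8.9 68.6 open 59.7 yawerr 0.0001 roll -0.0067 pitch -0.0012 F [-1.7 -0.7  4.1]
t 6.48 tip x -2.7 y 39.5 z 112.5 | inner faces 9.6 69.4 open 59.9 yawerr -0.0004 roll -0.0057 pitch 0.0133 F [ 0.1 -0.2 -0.9]
t 6.90 tip x -115.6 y -3.7 z 182.5 | inner faces -33.5 26.0 open 59.6 yawerr 0.0023 roll -0.0044 pitch 0.0011 F [-0.3  0.4  0.3]
```

View pics/w9.png

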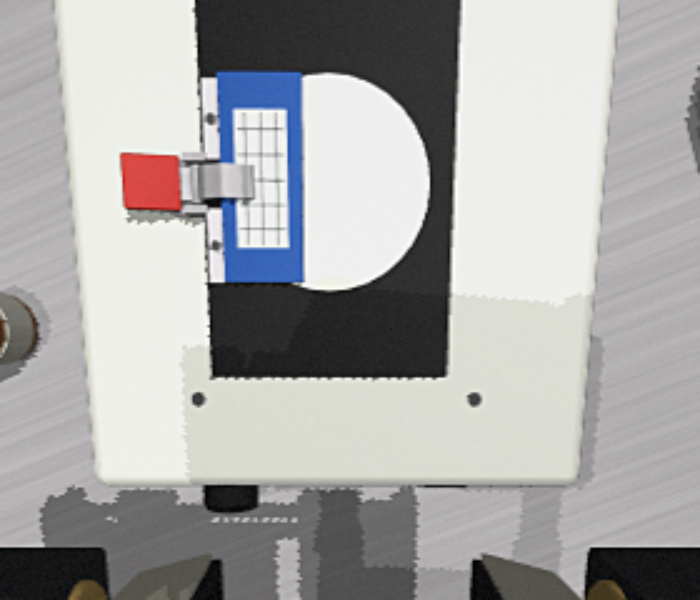

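The clip rests on the cell, and the cell's left edge (about x = 220) lies along the stop. A numeric check comes next.

Run:
```python
from h import *
d=np.load("w9.npz");img,P=d['img'],d['P'];m=viewer.camera_model("wrist")
H,S,V=cv2.split(cv2.cvtColor(img,cv2.COLOR_BGR2HSV));b=(H>100)&(H<125)&(S>130)&(V>50);b[:,:240]=0;b[:,330:]=0;b[130:]=0
psi=-.374;ex=np.array([np.cos(psi),np.sin(psi)]);ey=np.array([-ex[1],ex[0]]);B=np.array([ex,ey])
O=np.array([531.9,48.9])
def fit(p):
    q=(ray(p,ZZ,m,P)[:,:2]@B.T*1000-O).astype(np.float32);vx,vy,x,y=cv2.fitLine(q,cv2.DIST_HUBER,0,.1,.01).ravel();return (x,y,np.arctan(vy/vx))
ZZ=.047;c=blobs(b,1)[0][:,0]
print("cell -y edge",fit([[c[c[:,1]==r,0].max()+.5,r] for r in range(34,108,2)]))
print("cell +y edge",fit([[c[c[:,1]==r,0].min()-.5,r] for r in list(range(34,58,2))+list(range(90,108,2))]))
q=(ray(c,.047,m,P)[:,:2]@B.T*1000-O);print("cell extents",q.min(0),q.max(0))
g=cv2.cvtColor(img,cv2.COLOR_BGR2GRAY).astype(float);ZZ=.042
print("plate -y",fit([[350+np.argmax(np.diff(g[r,350:375]))+.5,r] for r in range(10,110,2)]))
```

```text
cell -y edge (np.float32(-7.3549547), np.float32(12.57583), np.float32(-0.0136548625))
cell +y edge (np.float32(1.6803793), np.float32(43.93787), np.float32(0.00574324))
cell extents [-36.32740321  12.41816387] [39.57259334 44.85601853]
plate -y (np.float32(13.436879), np.float32(-47.404453), np.float32(-0.0012798316))
```

```bash
python3 -m creep '[[[0,0,0,0,0,0],[0,0,0,0,0,0]]]' >/dev/null; python3 -c "
from cell import robot
print(robot.hand_in())"; python3 st.py
```

```text
the job is handed in; nothing more can be done
None
the job is handed in; nothing more can be done
```

The cell is loaded against the stop with the clip released on top of it, and the job is handed in. No verdict was reported.

**What I did:** With the jaws fully open along the base's y axis, one fingertip pressed the red pad, with the tip about 44.3 mm above the bench and about 4–5 N on it. The other fingertip pushed the cell about 32 mm along the stage, under the nose, until it stalled. It stalled with the fingertip face at base y = 13.0 mm, which is where the cell's rear edge sits when home. I then backed the finger off about 4 mm, lifted straight up and moved away. This took about 7 s.

**Last checks, by wrist camera after release:**

| Check | Measured | Limit |
|---|---|---|
| Cell edges along base y | 12.6 and 43.9 mm (home: 13 and 45) | – |
| Cell centre from the stop face | about -16.7 mm | -19 to -13 mm |
| Cell centre sideways | about +1.6 mm | ±18 mm |
| Skew | +0.006 and -0.014 rad (the two edges) | 0.07 rad |

- **Edge fits:** The two edges disagree slightly in angle and put the cell about 0.7 mm short of the stop. Both are within the camera's 2 mm calibration.
- **Clip:** The picture shows it resting on the cell, but I could not measure its angle or pressing force directly.
- **Bystanders:** Contact force read near zero on the way out. I did not re-measure the dropper, dish or tube rack, and the arm never went near them.

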